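# Find the loose manifold bolt and hold its cap open

## Task

First slide the red grip of the manifold's transport lock all the way to its end stop; then tap down on the bolts, one at a time, to find the loose one, and push that one fully down. Lift the cap of the loose bolt with the gripper to at least half-way up (about 50 degrees or more) and finish while still holding it there, so that a mate could get at the bolt. Do not lift the caps of the tight bolts, and leave the spanner, the elbow fitting and the tray where they are.

Things in the scene. Friction and masses are not known exactly. Their poses are not given: they have to be found in the camera images.
- manifold: Aluminium manifold block, 130 (x) x 320 (y) x 60 mm high, fixed to the bench. Origin at the centre of its underside, z up. Its own -x side faces the robot (yaw varies), hose fittings stick out of its +x side. On top, in a row along its y, are three hex bolts, each with its own blue hinged cap, and along its front (-x) edge runs the yellow transport lock bar. In its frame the bolts are at x=15 mm and y=-110 (a), -25 (b), 60 mm (c).
- lock (a joint): Transport lock, in m: travel of the yellow bar with the red grip along the manifold's +y. 0 = locked, three yellow lugs (5 mm thick) lie over the front tabs of the caps so that the caps cannot lift; 0.040 = against its dark end stop, caps free. It starts between 0 and 0.010, slides with about 2 N of friction and stays where it is left.
- lock_grip (a point): Red upright grip of the transport lock, 14 x 14 mm, standing 42 mm above the yellow bar (whose top is 70 mm above the bench); pinch it or push its side. This point is on its axis, 98 mm above the bench, 14 mm under its top. Its axes are the manifold's.
- bolt_a (a joint): How far bolt a has sunk, in m: 0 = as found; 0.008 = a loose bolt fully down. A tight bolt gives less than 0.002 when pressed. The loose bolt yields to about 3 N, and stays as deep as it was pushed. Which of the three is loose changes from start to start and cannot be seen.
- bolt_a_top (a point): Centre of the top face of the steel hex head of bolt a, the first one (towards the end of the manifold away from the red grip). Head 24 mm across, its top 80.5 mm above the bench and 14 mm above the blue cap plate around it (6 mm once a loose bolt is down). z up.
- bolt_b (a joint): How far bolt b has sunk, in m: 0 = as found; 0.008 = a loose bolt fully down. A tight bolt gives less than 0.002 when pressed. The loose bolt yields to about 3 N, and stays as deep as it was pushed. Which of the three is loose changes from start to start and cannot be seen.
- bolt_b_top (a point): Centre of the top face of the steel hex head of bolt b, the middle one. Head 24 mm across, its top 80.5 mm above the bench and 14 mm above the blue cap plate around it (6 mm once a loose bolt is down). z up.
- bolt_c (a joint): How far bolt c has sunk, in m: 0 = as found; 0.008 = a loose bolt fully down. A tight bolt gives less than 0.002 when pressed. The loose bolt yields to about 3 N, and stays as deep as it was pushed. Which of the three is loose changes from start to start and cannot be seen.
- bolt_c_top (a point): Centre of the top face of the steel hex head of bolt c, the third one (next to the red grip). Head 24 mm across, its top 80.5 mm above the bench and 14 mm above the blue cap plate around it (6 mm once a loose bolt is down). z up.
- cap_a (a joint): Opening angle of cap a in rad: 0 = shut, lying flat around bolt a; 1.2 = fully open (its stop). The front (-x) edge swings up about a hinge along the manifold's y axis behind the bolt. It weighs about 80 g and falls shut at any angle when let go.
- cap_a_handle (a point): Centre of the black handle of cap a: a round bar 12 mm thick and 28 mm long along the manifold's y, 32 mm above the middle of the 5 mm blue plate (96 mm above the bench when shut), on an 8 mm stem. It lies 70 mm in front (manifold -x) of the hinge and 40 mm in front of the bolt's axis. The cap plate is 54 mm wide and has a window through which the bolt head stands. Axes turn with the cap.
- cap_a_hinge (a point): Point on the hinge axis of cap a, mid-width, 64 mm above the bench, 30 mm behind (manifold +x) bolt a's axis. The handle bar can pivot between two fingers that pinch its ends, so it can be lifted along an arc about this point without turning the gripper.
- cap_b (a joint): Opening angle of cap b in rad: 0 = shut, lying flat around bolt b; 1.2 = fully open (its stop). The front (-x) edge swings up about a hinge along the manifold's y axis behind the bolt. It weighs about 80 g and falls shut at any angle when let go.
- cap_b_handle (a point): Centre of the black handle of cap b: a round bar 12 mm thick and 28 mm long along the manifold's y, 32 mm above the middle of the 5 mm blue plate (96 mm above the bench when shut), on an 8 mm stem. It lies 70 mm in front (manifold -x) of the hinge and 40 mm in front of the bolt's axis. The cap plate is 54 mm wide and has a window through which the bolt head stands. Axes turn with the cap.
- cap_b_hinge (a point): Point on the hinge axis of cap b, mid-width, 64 mm above the bench, 30 mm behind (manifold +x) bolt b's axis. The handle bar can pivot between two fingers that pinch its ends, so it can be lifted along an arc about this point without turning the gripper.
- cap_c (a joint): Opening angle of cap c in rad: 0 = shut, lying flat around bolt c; 1.2 = fully open (its stop). The front (-x) edge swings up about a hinge along the manifold's y axis behind the bolt. It weighs about 80 g and falls shut at any angle when let go.
- cap_c_handle (a point): Centre of the black handle of cap c: a round bar 12 mm thick and 28 mm long along the manifold's y, 32 mm above the middle of the 5 mm blue plate (96 mm above the bench when shut), on an 8 mm stem. It lies 70 mm in front (manifold -x) of the hinge and 40 mm in front of the bolt's axis. The cap plate is 54 mm wide and has a window through which the bolt head stands. Axes turn with the cap.
- cap_c_hinge (a point): Point on the hinge axis of cap c, mid-width, 64 mm above the bench, 30 mm behind (manifold +x) bolt c's axis. The handle bar can pivot between two fingers that pinch its ends, so it can be lifted along an arc about this point without turning the gripper.
- spanner: Bystander: steel open spanner 170 mm long, lying flat behind the manifold (+x side). Leave alone.
- elbow: Bystander: steel elbow fitting, 45 mm high, standing beside the manifold's +y end. Leave alone.
- tray: Bystander: grey open parts tray 110 x 90 x 35 mm beside the manifold's -y end. Leave alone.

How it is judged:
By the outcome, as a careful person would: the job done as asked, in the order asked, and still so for the second after the job is handed in, while the arm keeps its last pose, push and grip.
It also fails if it takes over 58 s, if anything falls off the work surface, if the arm or the gripper's body presses on something with over 40 N, if the wrist force passes 120 N, or if a joint passes its speed limit or range.

## Robot

A 6-joint arm with a two-finger parallel gripper is mounted at the origin on the work surface. World frame = base frame: x ahead of the robot, y to its left, z up, the work surface at z = 0. Lengths are in mm, angles in rad, forces in N, time in s.
With the tool pointing down it reaches from about 375 to 825 mm from the base axis. Payload 5.5 kg.
Tool frame: the origin (TCP) lies on the centre line of the jaws, within the pads' length; the fingertips stand 14 mm ahead of it and the grasp point (between the pads) lies 5 mm behind it; x points along the fingers, y is the direction in which the jaws open and shut, and the axes are right-handed (so a half turn about x gives the same grasp; the last joint's range is limited). The gripper opens to 85 mm and grips with 20 to 120 N. Pads are 22 mm wide; open, the fingers measure 114 mm over their backs; the gripper's body (76 mm by 85 mm) begins 54 mm behind the grasp point. The pads swing forward as they close: fully open they stand 13 mm farther back than shut.
Start: joints at [-1.18, 0.314, -0.047, 1.21, 0, 1.571], TCP at [228.553, -554.76, 245.299] pointing down, gripper open.
Joint ranges: [-2.67, 2.67], [-0.69, 1.73], [-1.03, 1.25], [-2.08, 2.16], [-1.42, 1.45], [-3.14, 3.14]. Speed limits (rad/s): [2.39, 2.39, 3.01, 3.14, 3.14, 3.14].

## Interface

Orientations are given as a rotation vector (axis times angle).
In Python, from workcell import robot gives the robot as it stands. The module is installed in compiled form; this text tells all that it offers. Calls block until the motion is done:
- robot.move_pose(position, orientation): joint-space move of the TCP to a pose.
- robot.servo_line(position, rot=None, v=150, guard=None): straight line of the TCP; rot=None keeps the orientation; v is the mean speed in mm/s. With guard (N) it stops when the force on the tool has changed by that much, and returns True; else False.
- robot.move_j(angles): joint-space move.
- robot.move_gripper(opening, newtons=None): finger opening in mm; newtons is the grip in N (None keeps the last); returns when the fingers have stopped.
- robot.wait(seconds).
- robot.ik(position, orientation): joint angles nearest the present ones, or None.
- robot.get_obs(): the state.
- robot.snapshot(name): name is "scene" or "side" or "wrist"; returns a dict with "pixels" (384x512x3 uint8, red, green, blue), "depth" (384x512 float32, mm along the optical axis (not along the pixel's ray), 0 where there is no reading), "camera_matrix" (3x3 intrinsics, pixels), "D" ([k1, k2, p1, p2, k3] as OpenCV has them; the pictures are not rectified), "R" (3x3) and "t" (3): a world point X has camera coordinates R X + t; the wrist camera has in their place "mount" (4x4, takes a point from camera to tool coordinates, whose origin is the TCP and whose axes are the tool frame's). Camera axes: x right, y down, z forward; pixel columns grow to the right and rows downward; lengths in mm; the calibration is good to about 2 mm. A picture is of the moment at which its call begins: read the wrist's pose just before it.
A pose or a line that the arm cannot do raises robot.IKError and nothing moves.
- robot.close_job(): hands the job in, once; it reports no verdict.
The state is a dict: "time": time; "joints": joint angles; "joint_velocities": joint speeds; "tau": joint torques, N m; "tool_pos": TCP position; "eef_rot": TCP orientation; "wrist_force": force on the tool from outside, world axes, zero at the start; "torque": the same for the moment, N m; "grip_width": finger opening in mm.
Only numpy, scipy, OpenCV 4.12 (cv2) and the standard library are available. Lean on these libraries where they do the work, as an engineer would, in place of code of your own. Each camera call takes 0.05 s, during which the arm holds its last target.

## Working session

There is one attempt and no reset: what is moved stays moved. The work goes in short steps, each a Python script; the robot and the scene stay as the last script left them, time stands still between calls to the robot, and variables do not carry over. Pictures are saved under pics/ and viewed, and the job is handed in when it is done.

```bash
mkdir -p pics; cat > h.py <<'E'
import numpy as np, cv2, pickle
from workcell import robot
def snap(n,tag):
    o=robot.get_obs(); s=robot.snapshot(n); s['obs']=o
    cv2.imwrite(f'pics/{tag}.png',cv2.cvtColor(s['pixels'],cv2.COLOR_RGB2BGR))
    pickle.dump(s,open(f'{tag}.pkl','wb')); return s
def load(t): return pickle.load(open(f'{t}.pkl','rb'))
def cam(s):
    if 'R' in s and s['R'] is not None: return np.array(s['R']),np.array(s['t']).ravel()
    o=s['obs'];Rt=cv2.Rodrigues(np.array(o['eef_rot'],float))[0];M=np.array(s['mount'])
    Rc=Rt@M[:3,:3];c=Rt@M[:3,3]+np.array(o['tool_pos']);return Rc.T,-Rc.T@c
def ray(s,uv):
    R,t=cam(s);p=cv2.undistortPoints(np.array(uv,float).reshape(-1,1,2),np.array(s['camera_matrix']),np.array(s['D'])).reshape(-1,2)
    d=np.c_[p,np.ones(len(p))]@R; return -R.T@t,d/np.linalg.norm(d,axis=1)[:,None]
def plane(s,uv,z):
    c,d=ray(s,uv);return c+d*((z-c[2])/d[:,2])[:,None]
def tri(obs):
    A=np.zeros((3,3));b=np.zeros(3)
    L=[]
    for s,uv in obs:
        c,d=ray(s,uv);P=np.eye(3)-np.outer(d[0],d[0]);A+=P;b+=P@c;L.append((c,P))
    X=np.linalg.solve(A,b);return X,[np.linalg.norm(P@(X-c)) for c,P in L]
def proj(s,X):
    R,t=cam(s);return cv2.projectPoints(np.array(X,float).reshape(-1,1,3),cv2.Rodrigues(R)[0],t,np.array(s['camera_matrix']),np.array(s['D']))[0].reshape(-1,2)
def cloud(s):
    d=s['depth'];v,u=np.nonzero(d>0)
    R,t=cam(s);p=cv2.undistortPoints(np.c_[u,v].astype(float).reshape(-1,1,2),np.array(s['camera_matrix']),np.array(s['D'])).reshape(-1,2)
    X=np.c_[p,np.ones(len(p))]*d[v,u][:,None]; return u,v,(X-t)@R
E
python3 - <<'E'
from h import *
o=robot.get_obs();print(o)
for n in('scene','side','wrist'):
    s=snap(n,n+'0');print(n,s.keys(),[(k,np.round(s[k],2).tolist()) for k in ('camera_matrix','D','R','t','mount') if k in s])
E
```

```text
{'time': 0.0, 'joints': array([-1.17997700e+00,  3.14211914e-01, -4.80849485e-02,  1.21021377e+00,
       -2.71247748e-05,  1.57080432e+00]), 'joint_velocities': array([ 0.00020262, -0.00023121, -0.00118688,  0.00123537,  0.00033192,
       -0.00065224]), 'tau': array([ 4.26134080e-03, -5.39596581e+01,  3.39744508e+01,  1.91527797e-02,
        3.35106033e-04,  1.08403108e-05]), 'tool_pos': array([ 228.34469305, -554.23976643,  244.44044227]), 'eef_rot': array([ 2.00740243,  0.39911625, -2.00813818]), 'wrist_force': array([-0.20102804, -0.12623325, -0.26011361]), 'torque': array([-0.05599648,  0.00398067, -0.02770712]), 'grip_width': 85.19514889179837}
scene dict_keys(['pixels', 'depth', 'camera_matrix', 'D', 'R', 't', 'obs']) [('camera_matrix', [[456.74, 0.0, 252.39], [0.0, 456.74, 186.13], [0.0, 0.0, 1.0]]), ('D', [0.04, 0.0, 0.0, 0.0, 0.0]), ('R', [[-0.29, 0.96, 0.01], [0.57, 0.18, -0.8], [-0.77, -0.23, -0.6]]), ('t', [137.89, -293.89, 1560.65])]
side dict_keys(['pixels', 'depth', 'camera_matrix', 'D', 'R', 't', 'obs']) [('camera_matrix', [[359.39, 0.0, 256.13], [0.0, 359.39, 186.83], [0.0, 0.0, 1.0]]), ('D', [-0.1, 0.0, 0.0, 0.0, 0.0]), ('R', [[-0.99, -0.15, -0.01], [-0.06, 0.46, -0.89], [0.14, -0.88, -0.46]]), ('t', [609.11, 118.2, 1005.19])]
wrist dict_keys(['pixels', 'depth', 'camera_matrix', 'D', 'mount', 'obs']) [('camera_matrix', [[336.02, 0.0, 257.33], [0.0, 336.02, 186.18], [0.0, 0.0, 1.0]]), ('D', [-0.09, 0.0, 0.0, 0.0, 0.0]), ('mount', [[0.0, -0.27, 0.96, -129.97], [1.0, 0.0, -0.0, 0.15], [-0.0, 0.96, 0.27, -68.29], [0.0, 0.0, 0.0, 1.0]])]
```

View pics/scene0.png

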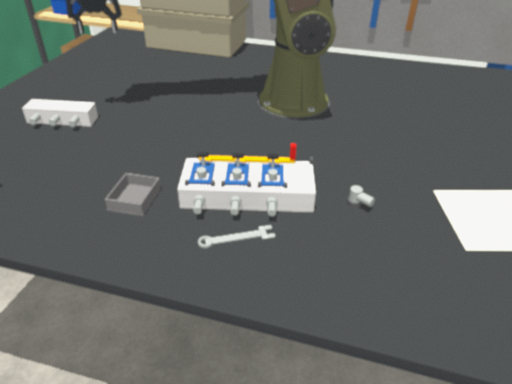

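View pics/side0.png

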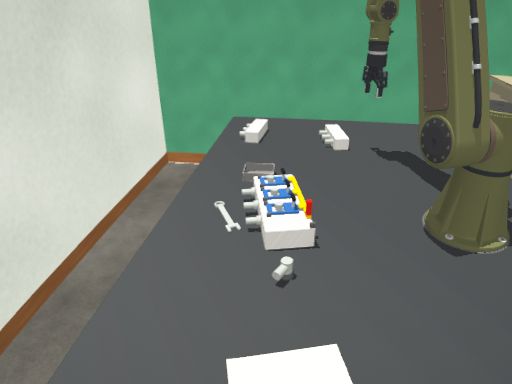

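View pics/wrist0.png

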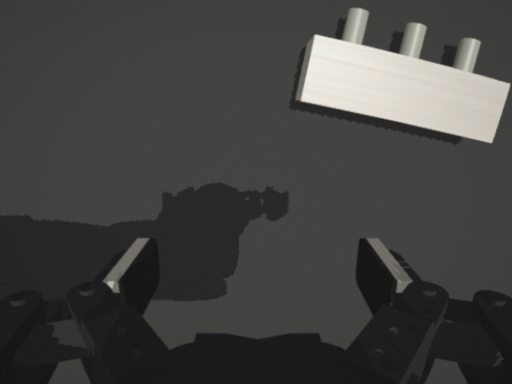

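The scene picture shows the manifold with the blue caps at about (195–280,175), the yellow bar at (245,158) and the red grip at (293,152). In the side picture it is at (280,205), with the grip at (309,207). The two plain white blocks, one of which fills the wrist view, are not the target. I'll get a rough location from the colours.

```bash
cat >> h.py <<'E'
def masks(s):
    h=cv2.cvtColor(s['pixels'],cv2.COLOR_RGB2HSV);H,S,V=[h[...,i].astype(int) for i in range(3)]
    return dict(red=((H<8)|(H>172))&(S>150)&(V>80),blue=(H>100)&(H<130)&(S>130)&(V>60),yellow=(H>18)&(H<32)&(S>150)&(V>100))
def blobs(m,amin=15):
    n,l,st,c=cv2.connectedComponentsWithStats(m.astype(np.uint8));return [(st[i].tolist(),c[i].round(1).tolist()) for i in range(1,n) if st[i][4]>=amin]
E
python3 - <<'E'
from h import *
for n in('scene0','side0'):
    s=load(n);m=masks(s)
    for k in m: print(n,k,blobs(m[k]))
    u,v,X=cloud(s)
    for k in m:
        sel=m[k][v,u]&(X[:,0]>300)&(X[:,2]>40)&(X[:,2]<130)&(abs(X[:,1])<400);print(k,sel.sum(),np.median(X[sel],0).round(1),X[sel].min(0).round(),X[sel].max(0).round())
E
```

```text
scene0 red [([290, 143, 7, 17, 92], [292.6, 150.4])]
scene0 blue [([51, 0, 17, 14, 192], [59.4, 5.9]), ([72, 1, 9, 13, 80], [75.8, 7.3]), ([270, 0, 5, 18, 66], [272.0, 9.6]), ([371, 0, 9, 27, 126], [374.5, 12.7]), ([488, 64, 24, 5, 65], [500.0, 66.1]), ([189, 163, 25, 20, 189], [202.0, 172.9]), ([225, 164, 23, 20, 194], [236.8, 173.7]), ([262, 165, 22, 20, 187], [272.0, 174.7])]
scene0 yellow [([205, 155, 31, 6, 169], [219.5, 157.6]), ([240, 156, 32, 6, 168], [254.8, 158.5]), ([275, 157, 20, 6, 85], [283.0, 159.5])]
red 84 [467.5  98.2  96.9] [455.  90.  74.] [475. 105. 112.]
blue 568 [556.2 -14.4  65. ] [ 492. -130.   61.] [625. 100.  69.]
yellow 364 [500.9 -11.7  68.6] [ 458. -125.   62.] [556. 104. 100.]
side0 red [([306, 199, 6, 16, 82], [308.7, 206.5])]
side0 blue [([260, 177, 27, 9, 113], [273.9, 181.1]), ([262, 189, 30, 10, 150], [277.8, 193.9]), ([266, 203, 33, 11, 199], [283.6, 208.5])]
side0 yellow [([288, 176, 18, 36, 211], [298.0, 193.2])]
red 72 [461.2 101.2  97.1] [455.  89.  73.] [467. 104. 114.]
blue 460 [544.5   3.6  68. ] [ 488. -125.   63.] [620.  96.  77.]
yellow 225 [490.1 -14.9  71.9] [ 456. -128.   61.] [530. 103. 105.]
```

```bash
cat >> h.py <<'E'
def rotv(yaw):
    y=np.array([-np.sin(yaw),np.cos(yaw),0]);x=np.array([0,0,-1.]);z=np.cross(x,y)
    return cv2.Rodrigues(np.c_[x,y,z])[0].ravel()
E
python3 - <<'E'
from h import *
a,b=load('scene0'),load('side0')
print('red',tri([(a,[292.6,150.4]),(b,[308.7,206.5])]))
r=rotv(-0.2)
robot.move_pose([500,-80,290],r);o=robot.get_obs();print(o['time'],o['joints'],o['wrist_force']);snap('wrist','w1')
robot.move_pose([520,60,290],r);snap('wrist','w2');o=robot.get_obs();print(o['time'],o['joints'],o['tool_pos'])
E
```

```text
red (array([461.0823932 ,  96.81857426,  94.37892237]), [np.float64(0.45946949209863025), np.float64(0.4594694920986986)])
2.125 [-1.59661212e-01  1.21995497e-01 -1.86265535e-01  1.26258291e+00
 -2.39210151e-04  4.16493801e-02] [-0.43160031 -0.19742918  0.24697511]
2.85 [ 1.14049387e-01  1.54373200e-01 -1.48686362e-01  1.26799117e+00
 -5.16562610e-04  3.14673143e-01] [519.98825644  59.39804688 289.91167843]
```

View pics/w1.png

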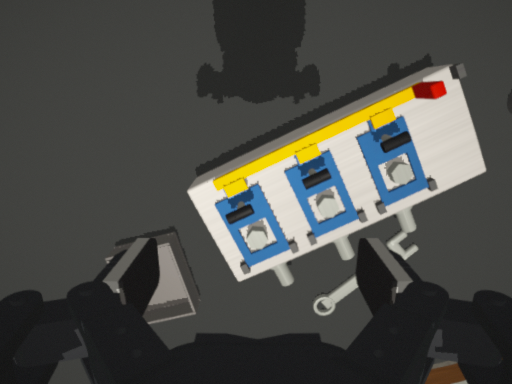

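View pics/w2.png

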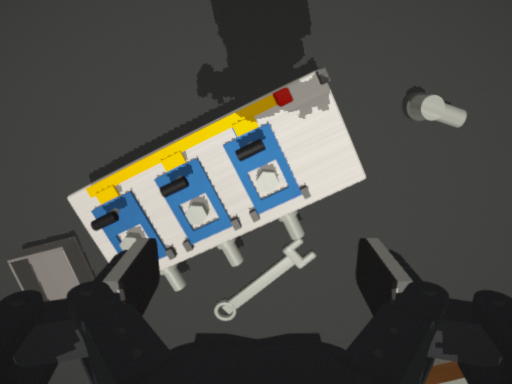

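Wrist view 1 shows bolts a, b, c at about (257,237), (327,206), (400,173) and handles at (239,214), (317,178), (395,142). The grip top is at (437,90). In view 2 bolts b, c are at (197,212), (267,179), and the grip is at (283,97). The tray, elbow and spanner are clear of the manifold.

```bash
python3 - <<'E'
from h import *
a,b=load('w1'),load('w2')
H1=[(239,214),(317,178),(395,142)];H2=[(104,220),(174,187),(250,150)]
def dark(s,p,r=17):
    V=s['pixels'].max(2);m=np.zeros(V.shape,bool);u,v=p;m[v-r:v+r,u-r:u+r]=V[v-r:v+r,u-r:u+r]<45
    n,l,st,c=cv2.connectedComponentsWithStats(m.astype(np.uint8));i=max(range(1,n),key=lambda i:st[i][4] if l[v,u]==i or st[i][4] else 0)
    if l[v,u]>0:i=l[v,u]
    return st[i].tolist(),c[i]
for p,q in zip(H1,H2):
    A,B=dark(a,p),dark(b,q);print(A,B,tri([(a,A[1]),(b,B[1])]))
print('bolts',[tri([(a,p),(b,q)]) for p,q in [((257,237),(134,243)),((327,206),(197,212)),((400,173),(267,179))]])
ra,rb=blobs(masks(a)['red']),blobs(masks(b)['red']);print(ra,rb)
for s in(a,b):
    u,v,X=cloud(s);m=masks(s)
    sel=m['red'][v,u]&(X[:,2]>107);print('grip top',sel.sum(),X[sel].mean(0).round(1),X[sel].min(0).round(1),X[sel].max(0).round(1))
    Y=X[m['yellow'][v,u]&(X[:,2]>60)];c,sv,vt=cv2.PCACompute2(Y[:,:2].astype(np.float64),None)[:3];print('yellow',c,sv.T if 0 else vt, np.median(Y[:,2]))
    ux=[];
    sel=(X[:,2]>77.5)&(X[:,2]<84)&(s['pixels'][v,u].min(1)>70)&(X[:,0]>450)&(X[:,0]<650)&(abs(X[:,1])<160)
    im=np.zeros(s['depth'].shape,np.uint8);im[v[sel],u[sel]]=1
    n,l,st,c=cv2.connectedComponentsWithStats(im)
    for i in range(1,n):
        if st[i][4]>60: k=l[v,u]==i;print('bolt?',st[i],X[k].mean(0).round(1),np.median(X[k],0).round(1),np.ptp(X[k],0).round(1))
E
```

```text
([227, 205, 26, 14, 109], array([238.96330275, 210.99082569])) ([92, 211, 26, 18, 244], array([104.93852459, 219.93442623])) (array([ 546.04849413, -108.45958627,   94.6936105 ]), [np.float64(1.052819077673204), np.float64(1.052819077673273)])
([303, 169, 25, 14, 110], array([315.30909091, 175.60909091])) ([161, 177, 27, 19, 172], array([174.75      , 185.08139535])) (array([524.68352593, -25.54699891,  93.54514578]), [np.float64(0.6848230900625308), np.float64(0.6848230900623576)])
([381, 132, 29, 20, 264], array([394.99621212, 141.21590909])) ([237, 140, 25, 14, 109], array([249.01834862, 146.31192661])) (array([502.4897015 ,  56.09151341,  98.99926695]), [np.float64(1.4456084729429357), np.float64(1.4456084729430674)])
bolts [(array([588.13439693, -98.20432122,  69.41438797]), [np.float64(0.011221046864803757), np.float64(0.011221046864751448)]), (array([564.6912279 , -15.65856095,  74.42444491]), [np.float64(0.7483485105120753), np.float64(0.7483485105120351)]), (array([542.79593693,  66.50085072,  77.0726499 ]), [np.float64(0.9109906524074117), np.float64(0.9109906524073635)])]

[... 219 characters left out ...]
9211902]] 71.72808553137666
bolt? [390 163  24  21 368] [542.9  66.1  81.8] [542.7  66.1  82. ] [22.5 23.3  6.3]
bolt? [317 197  22  21 316] [564.1 -16.1  81.9] [563.8 -15.9  82.1] [22.5 21.7  6.1]
bolt? [246 230  22  19 306] [584.8 -97.7  81.8] [584.8 -97.8  82. ] [22.5 22.7  6.3]
grip top 216 [461.2  95.7 113.2] [454.4  88.9 108.2] [468.4 103.1 115.7]
yellow [[493.00792223 -17.03112358]] [[4365.49994983]
 [  34.3633251 ]] 71.55880839483413
bolt? [257 171  22  21 357] [543.3  66.7  81.8] [543.3  66.5  81.9] [22.3 21.8  6. ]
bolt? [185 205  23  20 333] [564.3 -15.4  81.6] [564.4 -15.4  81.7] [22.2 22.9  6.2]
bolt? [120 236  18  14 162] [580.9 -99.2  81.4] [580.4 -99.5  81.6] [14.9 20.8  6.1]
```

```bash
cat >> h.py <<'E'
YAW=0.249;XA=np.array([np.cos(YAW),np.sin(YAW),0]);YA=np.array([-np.sin(YAW),np.cos(YAW),0])
O=np.array([543.5,4.7,0.])
def M(x,y,z): return O+x*XA+y*YA+np.array([0,0,z])
def toM(p): d=np.array(p)-O; return np.array([d@XA,d@YA,d[2]])
def st(l=''):
    o=robot.get_obs();print(l,round(o['time'],2),'M',toM(o['tool_pos']).round(1),'F',o['wrist_force'].round(1),'w',round(o['grip_width'],1));return o
R0=rotv(YAW)
E
python3 - <<'E'
from h import *
robot.move_gripper(0,40)
robot.move_pose(M(-57.7,77,150),R0);st('above')
print(robot.servo_line(M(-57.7,77,99),v=80,guard=8));st('down')
print(robot.servo_line(M(-57.7,150,99),v=25,guard=12));st('pushed')
snap('scene','s3');snap('wrist','w3')
E
```

```text
above 4.27 M [-56.7  76.9 151. ] F [ 0.7 -0.3  0.8] w 0.6
False
down 5.05 M [-57.2  76.9  99.4] F [-0.2  0.5 -0.1] w 0.2
True
pushed 6.86 M [-57.8 123.6  98.9] F [ 0.3 -2.7  2.4] w 0.1
```

View pics/w3.png

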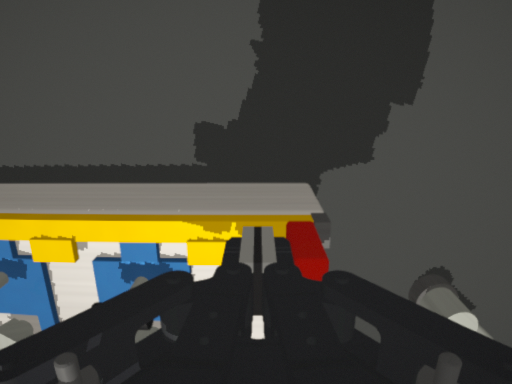

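The wrist picture shows the yellow bar reaching the dark stop at (320,225), with the red grip at (305,248). The residual force is small, so I'll push again to confirm the stop.

```bash
python3 - <<'E'
from h import *
print(robot.servo_line(M(-57.7,140,99),v=15,guard=20));st('again')
robot.wait(0.2);st()
print(robot.servo_line(M(-57.7,110,99),v=80));
print(robot.servo_line(M(-57.7,110,170),v=120));
robot.move_pose(M(15,-25,170),R0);st()
snap('scene','s4');snap('side','d4')
E
```

```text
True
again 7.51 M [-58.2 123.4  98.6] F [ 0.8 -3.2  1.9] w 0.0
 7.71 M [-58.3 123.4  98.5] F [ 0.1 -3.   1.4] w 0.0
False
False
 9.43 M [ 14.2 -25.3 168.7] F [-0.3  0.2  0.1] w -0.3
```

```bash
python3 - <<'E'
from h import *
a,b=load('s4'),load('d4')
A=blobs(masks(a)['red']);B=blobs(masks(b)['red']);print(A,B)
X,e=tri([(a,A[0][1]),(b,B[0][1])]);print(toM(X),e)
X0=tri([(load('scene0'),[292.6,150.4]),(load('side0'),[308.7,206.5])])[0];print(toM(X0))
im=np.hstack([cv2.resize(s['pixels'][130:230,x:x+160],None,fx=2.4,fy=2.4) for s,x in((a,170),(b,220))]);cv2.imwrite('pics/z4.png',im[...,::-1])
E
```

```text
[([304, 144, 7, 16, 90], [307.2, 151.1])] [([309, 206, 7, 16, 88], [312.1, 213.3])]
[-57.29881606 145.20261573  94.43289238] [np.float64(1.3691205218718752), np.float64(1.3691205218717704)]
[-57.17455973 109.58815335  94.37892237]
```

View pics/z4.png

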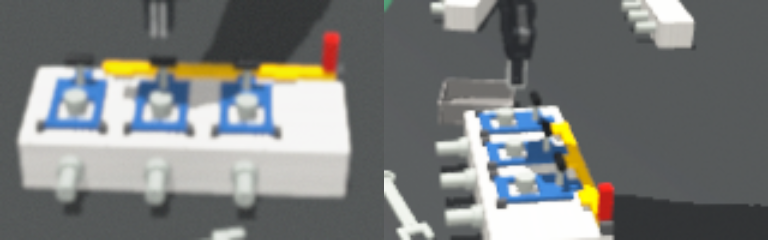

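The lock moved 35.6 mm and is hard against its stop: a second push gave no movement, and the bar ends at the stop in the side view. Now I'll tap the bolts, starting with b.

```bash
cat > tap.py <<'E'
from h import *
import sys
for n in sys.argv[1]:
    y=dict(a=-110,b=-25,c=60)[n]
    p=toM(robot.get_obs()['tool_pos'])
    if abs(p[1]-y)>5: robot.servo_line(M(15,y,130),v=200)
    robot.servo_line(M(15,y,102),v=80)
    robot.wait(0.1);st(n+' over')
    h=robot.servo_line(M(15,y,80),v=15,guard=8);print(h);o=st(n+' hit')
    h=robot.servo_line(M(15,y,80),v=15,guard=10);print(h);o=st(n+' hit2')
    robot.servo_line(M(15,y,130),v=120)
E
python3 tap.py b
```

```text
b over 10.62 M [ 15.6 -25.2 102.7] F [ 0.2 -0.6 -0. ] w -0.3
True
b hit 11.63 M [ 15.  -25.   86.5] F [-1.3  0.3  6.7] w 0.2
True
b hit2 11.84 M [ 15.  -25.   86.5] F [-1.7 -0.6  6.1] w -0.3
```

Stopping at TCP 86.5 puts the tip at 72.5, which suggests b sank 8 mm. I'll tap the others to compare.

```bash
python3 tap.py c
```

```text
c over 13.53 M [ 15.3  59.7 102.3] F [-0.5  0.2 -0.3] w -0.4
True
c hit 14.27 M [15.1 60.  94. ] F [-1.1  0.3  5.2] w 0.1
True
c hit2 14.55 M [15.1 60.  94. ] F [-0.9 -0.3  5.8] w 0.0
```

c stopped at 94.0, against 86.5 for b, so b is the loose bolt and c is tight. I'll push b once more, check the head heights, then open the gripper above cap b's handle.

```bash
python3 - <<'E'
from h import *
robot.servo_line(M(15,-25,130),v=200)
robot.servo_line(M(15,-25,92),v=80)
print(robot.servo_line(M(15,-25,78),v=20,guard=25));st('b')
robot.servo_line(M(15,-25,130),v=120)
robot.move_gripper(60,40)
robot.servo_line(M(-60,-25,250),v=250);robot.wait(0.2)
s=snap('wrist','w5');u,v,X=cloud(s);Xm=(X-O)@np.c_[XA,YA,[0,0,1]]
for n,y in(('a',-110),('b',-25),('c',60)):
    k=(np.hypot(Xm[:,0]-15,Xm[:,1]-y)<7);print(n,k.sum(),np.median(Xm[k,2]) if k.any() else 0)
for y in(-110,-25,60):
    k=(abs(Xm[:,0]+25)<9)&(abs(Xm[:,1]-y)<22)&(Xm[:,2]>92);print('handle',Xm[k].min(0),Xm[k].max(0)) if k.any() else 0
st()
E
```

```text
True
b 16.66 M [ 15.5 -25.2  86.5] F [-2.1 -0.8  8.4] w 0.1
a 1 81.44925037813711
b 141 74.08972129630756
c 0 0
handle [ -30.75232784 -124.41097206   93.65001983] [-19.96853624 -96.22393625 104.81097016]
handle [-30.40128291 -38.57704812  97.49648364] [-19.50564325 -11.23270558 105.04457189]
handle [-31.1250798   45.04375703  94.42987089] [-19.62109102  74.09269011 105.08539849]
 18.74 M [-60.2 -24.7 248.5] F [-0.7  0.6  0.5] w 59.6
```

View pics/w5.png

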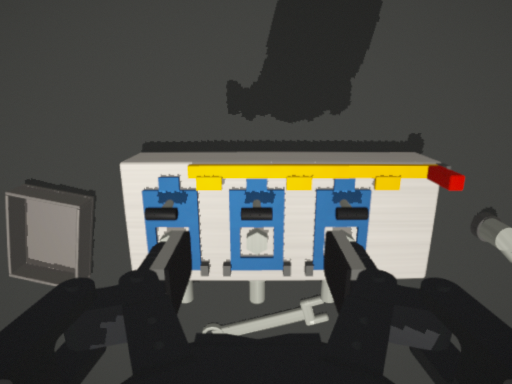

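The picture shows the cap tabs at (170,184), (257,185) and (344,185) clear of the yellow lugs. Bolt b is at (257,242), about 7.5 mm lower than a, and handle b is at (257,214). Next I'll grasp handle b.

```bash
python3 - <<'E'
from h import *
robot.servo_line(M(-25,-25,135),v=150)
print(robot.servo_line(M(-25,-25,92),v=60,guard=10));st('down')
robot.move_gripper(0,40);robot.wait(0.2);st('closed')
snap('scene','s6');snap('wrist','w6')
def P(th):
    a=np.arctan2(32,70)+th;r=np.hypot(70,32);return M(45-r*np.cos(a),-25,64+r*np.sin(a)-4)
for th in np.radians([12]):
    print(robot.servo_line(P(th),v=30,guard=20));st('lift')
snap('scene','s7');snap('side','d7')
E
python3 - <<'E'
import sys;sys.path.insert(0,'.')
import cv2
a=cv2.imread('pics/s7.png')[100:230,150:350];b=cv2.imread('pics/d7.png')[130:260,200:400]
cv2.imwrite('pics/z7.png',cv2.resize(cv2.hconcat([a,b]),None,fx=2,fy=2,interpolation=2))
E
```

```text
False
down 20.56 M [-24.8 -25.   92.1] F [0.1 0.2 0.4] w 60.3
closed 21.15 M [-24.7 -25.4  92.5] F [-0.4 -2.4  5.7] w 26.8
False
lift 21.93 M [-16.9 -25.3 105.7] F [ 0.4 -6.  -2.8] w 27.0
```

View pics/z7.png

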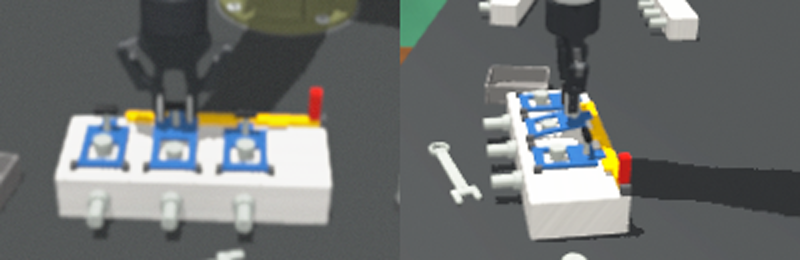

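View pics/w6.png

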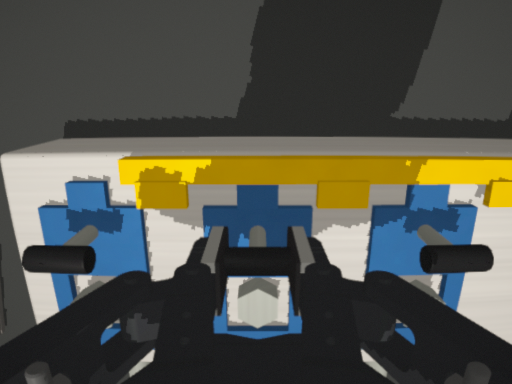

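The pads hold the ends of handle b at (262,262) in the wrist view, with a width of 27 mm. The side view crop shows cap b tilted up while a and c lie flat, so I'll carry on along the arc.

```bash
python3 - <<'E'
from h import *
def P(th):
    a=np.arctan2(32,70)+th;r=np.hypot(70,32);return M(45-r*np.cos(a),-25,64+r*np.sin(a)-4)
for t in (20,28,36,44,51,57,61):
    h=robot.servo_line(P(np.radians(t)),v=40,guard=20);o=st(t)
    if h: print('guard');break
robot.wait(0.3);st()
snap('scene','s8');snap('side','d8');snap('wrist','w8')
a=cv2.imread('pics/s8.png')[100:230,150:350];b=cv2.imread('pics/d8.png')[130:260,200:400]
cv2.imwrite('pics/z8.png',cv2.resize(cv2.hconcat([a,b]),None,fx=2,fy=2,interpolation=2))
E
```

```text
20 22.45 M [-10.1 -25.2 113.8] F [ 1.  -5.2 -2.7] w 27.0
28 22.87 M [ -2.3 -25.2 120.8] F [-1.3 -4.9 -3. ] w 27.0
36 23.28 M [  6.4 -25.2 126.7] F [-1.9 -5.  -2.2] w 26.6
44 23.7 M [ 16.1 -25.2 131.4] F [-1.6 -5.7 -0.6] w 26.5
51 24.08 M [ 25.2 -25.2 134.4] F [-1.7 -5.8  0. ] w 27.2
57 24.43 M [ 32.9 -25.2 136.1] F [-2.3 -6.1  1. ] w 27.2
61 24.72 M [ 38.4 -25.2 136.8] F [-3.3 -5.5  2.2] w 27.0
 25.02 M [ 38.2 -25.2 136.8] F [-1.6 -5.1  2.1] w 26.6
```

View pics/z8.png

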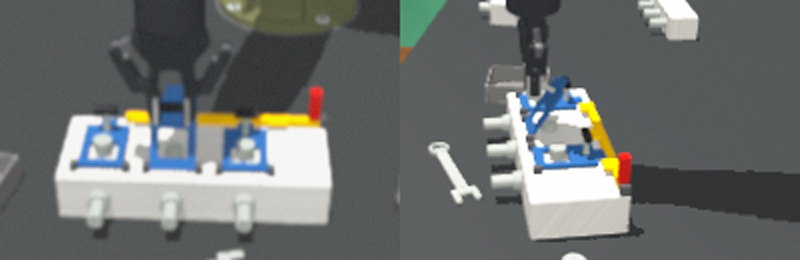

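View pics/w8.png

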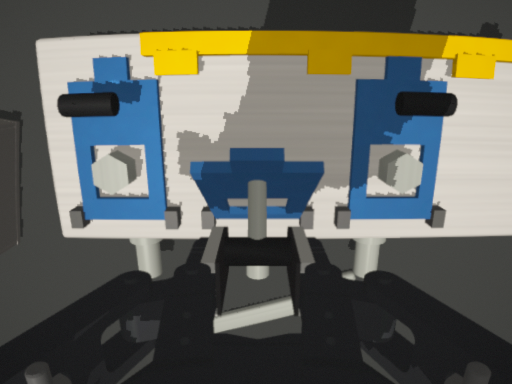

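The wrist view shows cap b standing open, with its plate at (257,190) and the handle pinched at (257,250), while a and c are flat. I'll measure the angle from the depth, then hand in.

```bash
python3 - <<'E'
from h import *
s=load('w8');u,v,X=cloud(s);m=masks(s)['blue'];Xm=(X-O)@np.c_[XA,YA,[0,0,1]]
k=m[v,u]&(u>200)&(u<315)&(v>150)&(v<210)&(Xm[:,2]>75)
p=np.polyfit(Xm[k,0],Xm[k,2],1);print('cap b deg',np.degrees(np.arctan(p[0])),k.sum(),Xm[k].min(0),Xm[k].max(0))
for x0,x1 in((60,170),(345,450)):
    k=m[v,u]&(u>x0)&(u<x1);print('other cap z',np.percentile(Xm[k,2],[5,50,95]))
a,b=load('s8'),load('d8')
X,e=tri([(a,blobs(masks(a)['red'])[0][1]),(b,blobs(masks(b)['red'])[0][1])]);print('grip',toM(X))
robot.wait(0.5);o=st();robot.close_job()
E
```

```text
cap b deg -55.122799935860165 4740 [ -8.51348988 -51.90322603  75.01308377] [ 38.69126043   1.38778589 148.62480656]
other cap z [66.58233559 67.73747675 68.86182805]
other cap z [66.75474181 67.93560448 69.04757799]
grip [-57.27268536 145.4734482   94.37771101]
 25.67 M [ 38.2 -25.2 136.7] F [-2.3 -5.3  0.8] w 26.8
the job is handed in; nothing more can be done
```

The job is done and handed in at about 25.7 s: the lock is fully slid, bolt b is the loose one and is pushed down, and its cap is held open in the gripper.

- **Lock:** I pushed the red grip along until it stopped. It moved about 35.6 mm, and a second push gave no further movement. The cap tabs are clear of the yellow lugs in the pictures.
- **Bolts:** With the same tap force, the tool stopped at 86.5 mm on b and 94.0 mm on c, so b sank 7.5–8 mm and c is tight. A harder push on b gave nothing more. I did not tap a; the wrist depth picture taken after the taps shows its head still at its original height, from a single pixel.
- **Cap b:** I pinched the ends of the handle and lifted it along its arc. The gripper still held it (27 mm width, steady forces) at hand-in.
- **Last checks:** The arm's position puts the cap at about 61°, while the depth picture gives about 55–57°, so the two disagree by roughly 5° but both are above 50°. Caps a and c lie flat and the lock grip is still at its stop. I never moved near the spanner, elbow fitting or tray.

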